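# Load the tape dispenser and hold its tension arm for threading

## Task

The mirror's edges are about to be masked. Take the fresh roll of masking tape out of the wooden rack, hang it over the dispenser's white bar, between the bar's two black flanges, and let go of it; then swing the dispenser's sprung tension arm by its red grip pin, away from the roll, all the way to its stop and keep it there. Finish while still holding the arm against the stop, so that the tape can be threaded, and do not disturb the respirator, the dropper bottle or the bead vial standing round the work.

Things in the scene. Friction and masses are not known exactly. Their poses are not given: they have to be found in the camera images.
- tape_roll: Loose fresh roll of cream masking tape on a cardboard core: outside diameter 120 mm, bore 76 mm, 24 mm wide, so the ring is 22 mm thick; about 0.2 kg. Origin at its centre; its own x axis is the roll's axis. At the start it stands on edge, its centre about 68 mm above the worktop, in the nearer or the farther slot of the rack.
- roll_rack: Open wooden box fixed to the worktop, 108 x 136 mm, 46 mm high, with three slots 28 mm wide at x = -34, 0 and +34 mm, running along y (a roll in one has its axis along the rack's x); slot floor 6 mm up, with two thin cross dowels that cradle the rolls. Origin: centre of the underside. The roll is in one outer slot, a 58 mm roll of black tape in the other.
- dispenser: Bench tape dispenser, fixed. Origin on the worktop below the front of its blue upright; x points backwards (away from the robot at yaw 0), y left, z up. Base plate x -125 to +25, y -145 to +130 mm, 12 mm thick. Upright at x 0 to 6 mm: 187 mm high for y +38 to +102 mm, 105 mm high from y -120 to +40 mm. The bar and the arm stand out in front of it (to -x).
- bar_mid (a point): Axis of the dispenser's white bar (20 mm thick, along the dispenser's x), midway between its two black flanges (28 mm across; inner faces 28 mm towards the upright and 29 mm towards the free end, which is 38 mm away); at x -61, y +70, z +155 mm of the dispenser, same axes. A hung roll rests with its bore on the bar's top: its centre is 28 mm below this point, its axis along the bar.
- pivot (a point): Point on the tension arm's hinge axis, at x = -61, y = -55, z = +55 mm in the dispenser's frame; axes as the dispenser's. The hinge axis runs along the dispenser's x.
- tension_arm (a joint): Angle of the sprung arm about the hinge, rad: 0 at rest (the arm points up, leaning 15 degrees to +y, towards the roll), growing as the arm swings to -y, away from the roll; its stop is at 1.134 (leaning 50 degrees to -y). A spring drives it back to 0; it takes about 2 N at the grip pin to start it and about 6 N to hold it at the stop.
- grip_pin (a point): Middle of the free part of the red grip pin: round, 14 mm thick, along the dispenser's x, from 26 mm behind this point (arm's plates and roller, 25 mm across) to its free end 24 mm in front. It sits 100 mm from the hinge axis and moves with the arm: in the dispenser's frame x -105, y -29, z +152 mm at rest; x -105, y -132, z +119 mm at the stop.
- respirator: Bystander: half mask with two pink filter discs, 194 x 195 x 68 mm, on the worktop to the left. Origin: underside.
- dropper: Bystander: brown dropper bottle, 33 mm wide, 102 mm high, behind the dispenser. Origin: underside.
- bead_vial2: Bystander: clear vial of blue beads with a white cap, 26 mm wide, 68 mm high, behind the dispenser. Origin: underside.
Things that resemble listed ones, but are neither listed nor needed, are in the scene too. There is more than one size of the tape_roll; the job needs the larger.

How it is judged:
By the outcome, as a careful person would: the job done as asked, in the order asked, and still so for the second after the job is handed in, while the arm keeps its last pose, push and grip.
It also fails if it takes over 58 s, if anything falls off the work surface, if the arm or the gripper's body presses on something with over 40 N, if the wrist force passes 120 N, or if a joint passes its speed limit or range.

## Robot

A 6-joint arm with a two-finger parallel gripper is mounted at the origin on a cart in front of the work surface, level with it; the furniture and walls round the work are solid. World frame = base frame: x ahead of the robot, y to its left, z up, the work surface at z = 0. Lengths are in m, angles in degrees, forces in N, time in s.
With the tool pointing down it reaches from about 0.3 to 0.775 m from the base axis. Payload 14.6 kg.
Tool frame: the origin (TCP) lies midway between the tips of the shut fingers; the grasp point (between the pads) lies 19 mm behind it (grip_depth is the distance from the TCP to the grasp point, in m); z points along the fingers, y is the line along which they close (so a half turn about z gives the same grasp; the last joint's range is limited). The gripper opens to 94 mm and grips with 3 to 60 N. Pads are 16 mm wide; open, the fingers measure 119 mm over their backs; the gripper's body (75 mm by 177 mm) begins 78 mm behind the grasp point.
Start: joints at [-73.488, 17.183, 87.147, -0, 75.671, -3.816], TCP at [0.191, -0.516, 0.205] pointing down, gripper open.
Joint ranges: [-173.82, 173.82], [-45.26, 126.66], [13.44, 144.39], [-59.66, 239.66], [0, 175.72], [-146.38, 146.38]. Speed limits (degrees/s): [127.2, 127.2, 147.25, 180, 180, 180].

## Interface

Orientations are given as a 3x3 rotation matrix whose columns are the frame's x, y, z axes.
In Python, from workcell import * gives the robot as it stands.
- The arm moves only by the tool step_arm, never from a script. Its argument "commands" is a list of rows, each an object of numbers: "tx", "ty", "tz": the shift along the tool's x, y, z in m; "turn": the turn about the tool's z in rad. In form: [{"tx": .., "ty": .., "tz": .., "turn": ..}, ...]. A call has 1 to 10 rows; each row is the pose to reach, as a shift and turn from the pose commanded when the call began, along the tool's axes at that moment; what a row does not reach only later rows make up. A row lasts 1/12 s, in which the tool goes at most 41.7 mm and 7.16 degrees, less where a joint would pass 70% of its speed; a pose out of reach is approached as far as the arm can. A call with a gripper value outside its range is refused whole. "hand" is the closure, from 0 (fully open) to 1 (shut), set as the call begins (left out, the last holds). The fingers move at their own pace and stop on an object; "squeeze" is the grip in N (left out, the last holds). Time passes only in rows, so rows that repeat a pose let the fingers close. It gives the time, the measured TCP pose, the force, the opening and the grip force at its end, in the units of the state.
- get_state(): the state, without advancing time (a new reading comes with each control period).
- capture(name): name is "scene" or "top" or "wrist"; returns the picture (480x640x3 uint8, blue, green, red); there is no depth.
- camera_info(name): a dict with "fx", "fy", "cx", "cy" (pixels), "world_from_camera" (4x4, takes a point from camera to world coordinates); the wrist camera has in their place "mount" (4x4, takes a point from camera to tool coordinates, whose origin is the TCP and whose axes are the flange's). Camera axes: x right, y down, z forward; pixel columns grow to the right and rows downward; lengths in m; the calibration is good to about 2 mm. The wrist camera is an equidistant fisheye: a pixel r from the principal point sees the ray r / f radians off the axis. A picture is of the moment at which its call begins: read the wrist's pose just before it. camera_info takes no time and is no camera call.
- close_job(): hands the job in; it is judged then, once.
The state is a dict: "time_s": time; "q": joint angles; "qvel": joint speeds; "tau": joint torques, N m; "ee_pos": TCP position; "tcp_rot": TCP orientation; "wrist_force": force on the tool from outside, world axes, zero at the start; "wrist_torque": the same for the moment, N m; "grip_width": finger opening in m; "grip_force": force on a finger pad.
Only numpy, scipy, OpenCV 4.12 (cv2) and the standard library are available. Lean on these libraries where they do the work, as an engineer would, in place of code of your own. Each camera call takes 0.05 s, during which the arm holds its last target. There are 200 camera calls.

## Working session

There is one attempt and no reset: what is moved stays moved. The work goes in short steps, Python scripts to look and compute and a tool call to move; the robot and the scene stay as the last step left them, time stands still between calls to the robot, and variables do not carry over. Pictures are saved under pics/ and viewed, at most 10 in all, crops included, and the job is handed in when it is done.

Besides the shell and the picture viewer there is one more tool, called in YAML: its name, and indented under it one key for each argument. step_arm: Moves the arm, as the interface text tells. Its arguments: {"type":"object","properties":{"commands":{"type":"array"},"hand":{"type":"number"},"squeeze":{"type":"number"}},"required":["commands"]}

```bash
mkdir -p pics; ls; python3 - <<'E'
from workcell import *
import cv2,numpy as np
s=get_state();print(s)
a=capture("scene");b=capture("top")
cv2.imwrite("pics/s.png",a);cv2.imwrite("pics/t.png",b)
np.set_printoptions(precision=4,suppress=True)
for n in("scene","top","wrist"):print(n,camera_info(n))
E
```

```text
pics
{'time_s': 0.0, 'q': array([-7.34867868e+01,  1.72172567e+01,  8.71805513e+01,  3.04140490e-04,
        7.56710744e+01, -3.81416642e+00]), 'qvel': array([ 0.04085163,  0.0406645 ,  0.02803774, -0.02910891, -0.05527837,
        0.04932597]), 'tau': array([-3.50851406e-04, -5.31807554e+01, -3.52737880e+01,  7.08269281e-02,
        2.43939960e-02, -8.35335845e-05]), 'ee_pos': array([ 0.19099866, -0.51548412,  0.2048689 ]), 'tcp_rot': array([[ 9.37723511e-01,  3.47382358e-01, -3.36785015e-04],
       [ 3.47382511e-01, -9.37722805e-01,  1.15409957e-03],
       [ 8.51028424e-05, -1.19921953e-03, -9.99999277e-01]]), 'wrist_force': array([-0.25854045,  0.51261364,  0.72539221]), 'wrist_torque': array([-0.01564939, -0.01688373, -0.01713888]), 'grip_force': 0.0, 'grip_width': 0.09369708129617725}
scene {'fx': 443.61202610896277, 'fy': 443.61202610896277, 'cx': 319.70407146182094, 'cy': 242.19400559750252, 'world_from_camera': array([[-0.8615, -0.3626,  0.3553,  0.1977],
       [-0.5076,  0.6312, -0.5864,  0.6229],
       [-0.0116, -0.6856, -0.7279,  0.8675],
       [ 0.    ,  0.    ,  0.    ,  1.    ]])}
top {'fx': 469.4393279184276, 'fy': 469.4393279184276, 'cx': 325.59922062431883, 'cy': 241.165702759406, 'world_from_camera': array([[ 0.0072, -0.9983,  0.058 ,  0.4919],
       [-1.    , -0.007 ,  0.0029, -0.0075],
       [-0.0025, -0.0581, -0.9983,  1.4218],
       [ 0.    ,  0.    ,  0.    ,  1.    ]])}
wrist {'fx': 371.64829954431775, 'fy': 371.64829954431775, 'cx': 319.30874006818726, 'cy': 240.90826825503785, 'mount': array([[ 0.0001, -0.9629, -0.2699,  0.0776],
       [ 1.    ,  0.0001,  0.0001, -0.0006],
       [-0.    , -0.2699,  0.9629, -0.1788],
       [ 0.    ,  0.    ,  0.    ,  1.    ]])}
```

View pics/s.png

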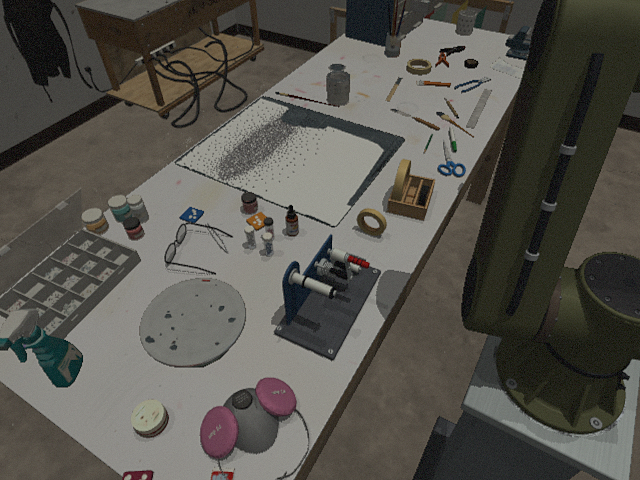

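View pics/t.png

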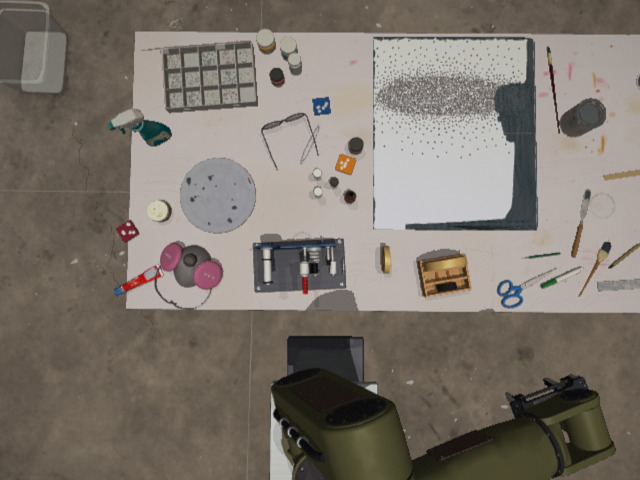

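The roll stands in the rack's farther slot at about top (443,262). A loose decoy is at (385,260), the dispenser is around (300,265), and the red pin is at (305,285). I'll zoom in next.

```bash
cat > h.py <<'E'
import numpy as np,cv2
from workcell import *
np.set_printoptions(precision=4,suppress=True)
def ray(n,p):
    c=camera_info(n);M=c["world_from_camera"]
    d=M[:3,:3]@np.array([(p[0]-c["cx"])/c["fx"],(p[1]-c["cy"])/c["fy"],1]);return M[:3,3],d
def onz(n,p,z):
    o,d=ray(n,p);return o+d*(z-o[2])/d[2]
E
python3 - <<'E'
from h import *
b=cv2.imread("pics/t.png")
c=cv2.resize(b[225:310,240:480],None,fx=3.33,fy=3.33,interpolation=cv2.INTER_CUBIC);cv2.imwrite("pics/tc.png",c)
s=cv2.imread("pics/s.png")
c=cv2.resize(s[150:370,250:470],None,fx=2.7,fy=2.7,interpolation=cv2.INTER_CUBIC);cv2.imwrite("pics/sc.png",c)
E
```

```text
(no output)
```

View pics/tc.png

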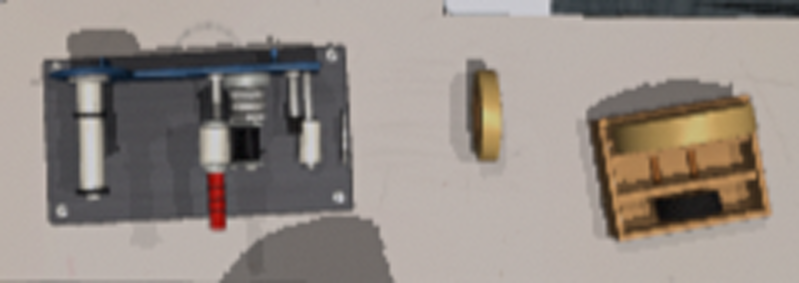

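View pics/sc.png

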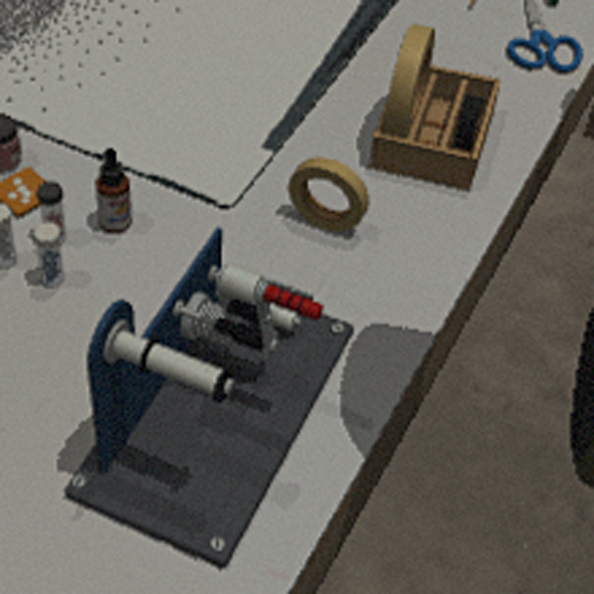

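```bash
cat >> h.py <<'E'
def cr(u,v): return (240+u/3.33-.35,225+v/3.33-.35)
E
python3 - <<'E'
from h import *
P=[onz("top",cr(*p),.012) for p in((44,62),(345,45),(352,208),(51,224))]
P=np.array(P);print(P)
# frame corners: TL(+25,+130) TR(+25,-145) BR(-125,-145) BL(-125,130)
L=np.array([[25,130],[25,-145],[-125,-145],[-125,130]])/1e3
def fit(L,P):
    a=L-L.mean(0);b=P[:,:2]-P[:,:2].mean(0);yaw=np.arctan2((a[:,0]*b[:,1]-a[:,1]*b[:,0]).sum(),(a*b).sum())
    R=np.array([[np.cos(yaw),-np.sin(yaw)],[np.sin(yaw),np.cos(yaw)]]);t=P[:,:2].mean(0)-R@L.mean(0)
    print("yaw",np.degrees(yaw),"t",t,"res",P[:,:2]-(L@R.T+t));return R,t
R,t=fit(L,P)
for n,q in dict(bar=(-61,70),pin0=(-105,-29),pin1=(-105,-132)).items():print(n,R@np.array(q)/1e3+t)
Q=np.array([onz("top",cr(*p),.046) for p in((590,121),(751,96),(770,213),(619,240))])
L=np.array([[54,68],[54,-68],[-54,-68],[-54,68]])/1e3
R,t=fit(L,Q);print("slot+",R@[.034,0]+t)
# checks: bar flange & pin in top
print("bar top at z.165 ends",onz("top",cr(91,118),.165),onz("top",cr(91,190),.165))
print("pin tip",onz("top",cr(217,228),.152))
print("roll top",onz("top",cr(684,128),.125),onz("top",cr(613,138),.1),onz("top",cr(755,118),.1))
# cream blobs
b=cv2.imread("pics/t.png");hsv=cv2.cvtColor(b,cv2.COLOR_BGR2HSV)
m=cv2.inRange(hsv,(15,80,110),(32,255,255));m[:,:360]=0;m[:,480:]=0;m[:225]=0;m[310:]=0
n,l,s,c=cv2.connectedComponentsWithStats(m)
for i in range(1,n):
    if s[i,4]>30:
        r=cv2.minAreaRect(np.argwhere(l==i)[:,::-1].astype(np.float32));print(s[i],r,onz("top",r[0],.125))
E
```

```text
[[ 0.566   0.2155  0.012 ]
 [ 0.5833 -0.0564  0.012 ]
 [ 0.4367 -0.0634  0.012 ]
 [ 0.4204  0.2068  0.012 ]]
yaw 3.4349310785530482 t [0.551  0.0861] res [[-0.0022 -0.0019]
 [-0.0014  0.0008]
 [ 0.0017  0.0027]
 [ 0.0019 -0.0016]]
bar [0.486  0.1523]
pin0 [0.448  0.0509]
pin1 [ 0.4541 -0.052 ]
yaw 10.313898062726238 t [ 0.4756 -0.3518] res [[-0.0009  0.0044]
 [-0.0022 -0.0035]
 [ 0.0016  0.0003]
 [ 0.0015 -0.0012]]
slot+ [ 0.509  -0.3457]
bar top at z.165 ends [0.5132 0.1527 0.165 ] [0.4555 0.1519 0.165 ]
pin tip [0.4252 0.0512 0.152 ]
roll top [ 0.5091 -0.3335  0.125 ] [ 0.5005 -0.2799  0.1   ] [ 0.5183 -0.3998  0.1   ]
[384 247   7  26 137] ((387.0, 259.5), (25.0, 6.0), 90.0) [ 0.5178 -0.1735  0.125 ]
[ 420  254   51   43 1046] ((445.2026672363281, 275.21624755859375), (36.332176208496094, 46.36051559448242), 80.53767395019531) [ 0.4757 -0.3337  0.125 ]
```

step_arm:
  commands:
    - {"tx": 0.365, "ty": -0.093, "tz": 0, "turn": -1.396}
    - {"tx": 0.365, "ty": -0.093, "tz": 0, "turn": -1.396}
    - {"tx": 0.365, "ty": -0.093, "tz": 0, "turn": -1.396}
    - {"tx": 0.365, "ty": -0.093, "tz": 0, "turn": -1.396}
    - {"tx": 0.365, "ty": -0.093, "tz": 0, "turn": -1.396}
    - {"tx": 0.365, "ty": -0.093, "tz": 0, "turn": -1.396}
    - {"tx": 0.365, "ty": -0.093, "tz": 0, "turn": -1.396}
    - {"tx": 0.365, "ty": -0.093, "tz": 0, "turn": -1.396}
    - {"tx": 0.365, "ty": -0.093, "tz": 0, "turn": -1.396}
    - {"tx": 0.365, "ty": -0.093, "tz": 0, "turn": -1.396}
  hand: 0.3
  squeeze: 30

```text
time_s: 0.93
ee_pos: [0.5051, -0.2975, 0.2048]
tcp_rot: [[-0.045, 0.999, 0.0], [0.999, 0.045, 0.001], [0.001, 0.0, -1.0]]
wrist_force: [0.0, 0.4, -0.1]
grip_width: 0.0661
grip_force: 0.0
```

step_arm:
  commands:
    - {"tx": -0.002, "ty": -0.003, "tz": 0, "turn": -0.135}
    - {"tx": -0.002, "ty": -0.003, "tz": 0, "turn": -0.135}
    - {"tx": -0.002, "ty": -0.003, "tz": 0, "turn": -0.135}
    - {"tx": -0.002, "ty": -0.003, "tz": 0, "turn": -0.135}

```text
time_s: 1.27
ee_pos: [0.4978, -0.3041, 0.2054]
tcp_rot: [[-0.163, 0.987, -0.0], [0.987, 0.163, 0.0], [0.0, -0.0, -1.0]]
wrist_force: [0.6, 0.2, -0.8]
grip_width: 0.0663
grip_force: 0.0
```

```bash
cat >> h.py <<'E'
def wpix(p,s=None):
    s=s or get_state();c=camera_info("wrist");M=c["mount"]
    t=s["tcp_rot"].T@(np.array(p)-s["ee_pos"]);v=M[:3,:3].T@(t-M[:3,3])
    th=np.arctan2(np.hypot(v[0],v[1]),v[2]);ph=np.arctan2(v[1],v[0])
    return np.array([c["cx"]+c["fx"]*th*np.cos(ph),c["cy"]+c["fy"]*th*np.sin(ph)])
def wonz(p,z,s=None):
    s=s or get_state();c=camera_info("wrist");M=c["mount"]
    a=np.array(p)-[c["cx"],c["cy"]];th=np.hypot(*a)/c["fx"];u=a/np.hypot(*a)
    d=s["tcp_rot"]@M[:3,:3]@np.array([u[0]*np.sin(th),u[1]*np.sin(th),np.cos(th)])
    o=s["ee_pos"]+s["tcp_rot"]@M[:3,3];return o+d*(z-o[2])/d[2]
def go(x,y,z,yaw=None):
    s=get_state();R=s["tcp_rot"];d=R.T@(np.array([x,y,z])-s["ee_pos"]);w=np.degrees(np.arctan2(R[1,0],R[0,0]))
    print("at",s["ee_pos"],"yaw",w,"d",d,"turn",None if yaw is None else np.radians(w-yaw),"q",s["q"],"t",s["time_s"])
E
python3 - <<'E'
from h import *
go(.5015,-.302,.059,100.3)
s=get_state();b=capture("wrist")
for p in ((.509,-.343,.128),(.5015,-.302,.103)):
    x=wpix(p,s);print(x);cv2.circle(b,tuple(int(i) for i in x),3,(0,0,255),1)
cv2.imwrite("pics/w1.png",b)
E
```

```text
at [ 0.4978 -0.3041  0.2054] yaw 99.40230297656744 d [0.0014 0.004  0.1464] turn -0.015667768744250795 q [-35.0147  21.4677  81.4593   0.0008  77.0842 -44.4172] t 1.2667
[326.8827 301.1628]
[325.7516 239.3003]
```

View pics/w1.png

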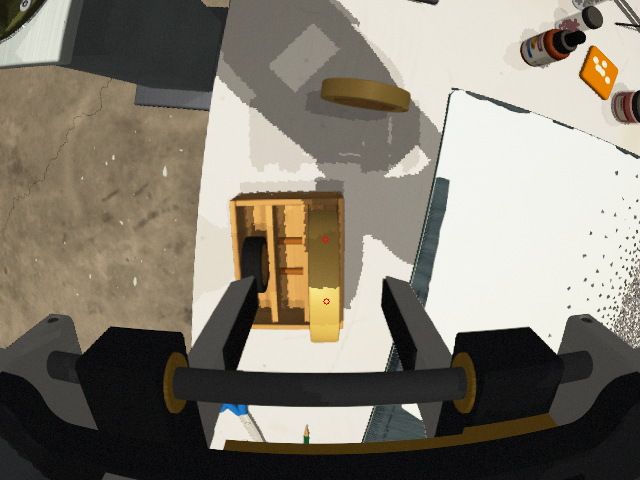

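```bash
python3 - <<'E'
from h import *
s=get_state();b=cv2.imread("pics/w1.png")
R=np.array([[.984,-.179],[.179,.984]])
for c in ((.509,-.343),(.509,-.349),(.509,-.337)):
    A=np.array([wpix(np.r_[np.array(c)+R@[0,.06*np.cos(a)],.068+.06*np.sin(a)],s) for a in np.radians(range(-20,201,4))])
    print(c,A[:,1].min(),A[:,1].max(),A[[5,25,45],:])
g=b[200:352,325].astype(int);print([(200+i,*g[i]) for i in list(range(0,20,2))+list(range(132,152,2))])
E
```

```text
(0.509, -0.343) 206.98593184640524 339.62321002320203 [[324.9049 208.0956]
 [326.7083 288.0177]
 [326.5101 338.4795]]
(0.509, -0.349) 213.4369194859773 345.27399980399645 [[323.7488 214.7924]
 [325.3493 295.2181]
 [325.3883 343.9368]]
(0.509, -0.337) 200.44394120955636 333.8717181570485 [[326.0687 201.3542]
 [328.0856 280.6978]
 [327.6476 332.9254]]
[(200, np.int64(38), np.int64(70), np.int64(102)), (202, np.int64(38), np.int64(71), np.int64(102)), (204, np.int64(35), np.int64(65), np.int64(94)), (206, np.int64(30), np.int64(61), np.int64(87)), (208, np.int64(36), np.int64(66), np.int64(90)), (210, np.int64(30), np.int64(58), np.int64(79)), (212, np.int64(30), np.int64(66), np.int64(87)), (214, np.int64(32), np.int64(69), np.int64(89)), (216, np.int64(36), np.int64(74), np.int64(93)), (218, np.int64(35), np.int64(76), np.int64(96)), (332, np.int64(91), np.int64(195), np.int64(231)), (334, np.int64(92), np.int64(189), np.int64(228)), (336, np.int64(83), np.int64(185), np.int64(223)), (338, np.int64(87), np.int64(181), np.int64(219)), (340, np.int64(74), np.int64(164), np.int64(204)), (342, np.int64(176), np.int64(211), np.int64(227)), (344, np.int64(222), np.int64(233), np.int64(237)), (346, np.int64(222), np.int64(233), np.int64(236)), (348, np.int64(220), np.int64(232), np.int64(235)), (350, np.int64(222), np.int64(233), np.int64(237))]
```

step_arm:
  commands:
    - {"tx": 0, "ty": 0.003, "tz": 0.04, "turn": -0.01}
    - {"tx": 0, "ty": 0.003, "tz": 0.08, "turn": -0.01}
    - {"tx": 0, "ty": 0.003, "tz": 0.12, "turn": -0.01}
    - {"tx": 0, "ty": 0.003, "tz": 0.145, "turn": -0.01}
    - {"tx": 0, "ty": 0.003, "tz": 0.145, "turn": -0.01}
    - {"tx": 0, "ty": 0.003, "tz": 0.145, "turn": -0.01}

```text
time_s: 1.82
ee_pos: [0.5007, -0.3034, 0.0604]
tcp_rot: [[-0.176, 0.984, -0.001], [0.984, 0.176, 0.001], [0.001, -0.001, -1.0]]
wrist_force: [0.2, 0.4, 1.0]
grip_width: 0.0655
grip_force: 0.0
```

step_arm:
  commands:
    - {"tx": 0}
    - {"tx": 0}
    - {"tx": 0}
    - {"tx": 0}
    - {"tx": 0}
    - {"tx": 0}
    - {"tx": 0}
    - {"tx": 0}
  hand: 1
  squeeze: 45

```text
invalid input at $.commands[0]: expected keys tx, ty, tz, turn
```

```bash
python3 - <<'E'
from h import *
go(.5005,-.304,.059,100.3);print(get_state()["wrist_force"])
E
```

```text
at [ 0.5007 -0.3034  0.0604] yaw 100.13227319626827 d [-0.0005 -0.0003  0.0014] turn -0.002927384968964909 q [-34.7994  30.4896  88.9671   0.0025  60.63   -44.9329] t 1.8167
[0.2325 0.4333 1.0142]
```

step_arm:
  commands:
    - {"tx": 0, "ty": 0, "tz": 0, "turn": 0}
    - {"tx": 0, "ty": 0, "tz": 0, "turn": 0}
    - {"tx": 0, "ty": 0, "tz": 0, "turn": 0}
    - {"tx": 0, "ty": 0, "tz": 0, "turn": 0}
    - {"tx": 0, "ty": 0, "tz": 0, "turn": 0}
    - {"tx": 0, "ty": 0, "tz": 0, "turn": 0}
    - {"tx": 0, "ty": 0, "tz": 0, "turn": 0}
    - {"tx": 0, "ty": 0, "tz": 0, "turn": 0}
  hand: 1
  squeeze: 45

```text
time_s: 2.48
ee_pos: [0.5012, -0.3034, 0.0607]
tcp_rot: [[-0.178, 0.984, 0.0], [0.984, 0.178, -0.0], [-0.0, 0.0, -1.0]]
wrist_force: [0.2, -0.4, 1.6]
grip_width: 0.0241
grip_force: 45.0
```

step_arm:
  commands:
    - {"tx": 0, "ty": 0, "tz": -0.01, "turn": 0}
    - {"tx": 0, "ty": 0, "tz": -0.03, "turn": 0}
    - {"tx": 0, "ty": 0, "tz": -0.06, "turn": 0}
    - {"tx": 0, "ty": 0, "tz": -0.09, "turn": 0}
    - {"tx": 0, "ty": 0, "tz": -0.12, "turn": 0}
    - {"tx": 0, "ty": 0, "tz": -0.15, "turn": 0}
    - {"tx": 0, "ty": 0, "tz": -0.175, "turn": 0}
    - {"tx": 0, "ty": 0, "tz": -0.19, "turn": 0}
    - {"tx": 0, "ty": 0, "tz": -0.2, "turn": 0}
    - {"tx": 0, "ty": 0, "tz": -0.2, "turn": 0}

```text
time_s: 3.32
ee_pos: [0.5013, -0.3035, 0.2626]
tcp_rot: [[-0.178, 0.984, 0.002], [0.984, 0.178, -0.002], [-0.002, 0.002, -1.0]]
wrist_force: [0.5, -0.1, -2.6]
grip_width: 0.0238
grip_force: 45.0
```

step_arm:
  commands:
    - {"tx": 0.01, "ty": 0, "tz": 0, "turn": 0.0}
    - {"tx": 0.03, "ty": -0.002, "tz": 0, "turn": 0.02}
    - {"tx": 0.06, "ty": -0.004, "tz": 0, "turn": 0.04}
    - {"tx": 0.095, "ty": -0.006, "tz": 0, "turn": 0.06}
    - {"tx": 0.13, "ty": -0.008, "tz": 0, "turn": 0.08}
    - {"tx": 0.165, "ty": -0.01, "tz": 0, "turn": 0.1}
    - {"tx": 0.2, "ty": -0.012, "tz": 0, "turn": 0.12}
    - {"tx": 0.235, "ty": -0.014, "tz": 0, "turn": 0.12}
    - {"tx": 0.27, "ty": -0.016, "tz": 0, "turn": 0.12}
    - {"tx": 0.305, "ty": -0.018, "tz": 0, "turn": 0.12}

```text
time_s: 4.15
ee_pos: [0.4273, -0.0045, 0.259]
tcp_rot: [[-0.059, 0.998, -0.002], [0.998, 0.059, 0.0], [0.0, -0.002, -1.0]]
wrist_force: [1.1, -0.1, -2.1]
grip_width: 0.0235
grip_force: 45.0
```

```bash
python3 - <<'E'
from h import *
go(.3885,.1886,.26,93.4);s=get_state();print(s["grip_width"],s["grip_force"])
E
```

```text
at [ 0.4273 -0.0045  0.259 ] yaw 93.37524234418551 d [ 0.195  -0.0274 -0.0008] turn -0.00043210260903849235 q [ -5.5179  -1.0573 100.7538   0.0086  80.4311  -8.8946] t 4.15
0.02352831329476516 44.98650696383695
```

step_arm:
  commands:
    - {"tx": 0.03, "ty": -0.004, "tz": 0, "turn": 0}
    - {"tx": 0.06, "ty": -0.008, "tz": 0, "turn": 0}
    - {"tx": 0.09, "ty": -0.012, "tz": 0, "turn": 0}
    - {"tx": 0.12, "ty": -0.016, "tz": 0, "turn": 0}
    - {"tx": 0.15, "ty": -0.02, "tz": 0, "turn": 0}
    - {"tx": 0.175, "ty": -0.024, "tz": 0, "turn": 0}
    - {"tx": 0.19, "ty": -0.027, "tz": 0, "turn": 0}
    - {"tx": 0.192, "ty": -0.027, "tz": 0, "turn": 0}
    - {"tx": 0.192, "ty": -0.027, "tz": 0, "turn": 0}
    - {"tx": 0.192, "ty": -0.027, "tz": 0, "turn": 0}

```text
time_s: 4.98
ee_pos: [0.3904, 0.1832, 0.2597]
tcp_rot: [[-0.059, 0.998, -0.001], [0.998, 0.059, -0.001], [-0.001, -0.001, -1.0]]
wrist_force: [-0.0, 0.1, -2.8]
grip_width: 0.024
grip_force: 45.0
```

step_arm:
  commands:
    - {"tx": 0, "ty": 0, "tz": 0.02, "turn": 0}
    - {"tx": 0, "ty": 0, "tz": 0.05, "turn": 0}
    - {"tx": 0, "ty": 0, "tz": 0.08, "turn": 0}
    - {"tx": 0, "ty": 0, "tz": 0.1, "turn": 0}
    - {"tx": 0, "ty": 0, "tz": 0.11, "turn": 0}
    - {"tx": 0, "ty": 0, "tz": 0.112, "turn": 0}
    - {"tx": 0, "ty": 0, "tz": 0.112, "turn": 0}

```text
time_s: 5.57
ee_pos: [0.391, 0.1832, 0.1487]
tcp_rot: [[-0.058, 0.998, -0.0], [0.998, 0.058, -0.0], [-0.0, -0.0, -1.0]]
wrist_force: [0.8, 0.2, -1.6]
grip_width: 0.0239
grip_force: 45.0
```

```bash
python3 - <<'E'
from h import *
go(.3885,.1886,.148,93.4);s=get_state();print(s["grip_width"],s["grip_force"])
a=capture("scene");b=capture("top");cv2.imwrite("pics/s2.png",a);cv2.imwrite("pics/t2.png",b)
c1=cv2.resize(a[220:380,240:400],(560,560),interpolation=cv2.INTER_CUBIC);
cv2.imwrite("pics/c2.png",c1)
E
```

```text
at [0.391  0.1832 0.1487] yaw 93.33091099075406 d [ 0.0055 -0.0022  0.0007] turn -0.0012058306882825037 q [ 20.2468   5.5237 109.1692  -0.0021  65.3217  16.9168] t 5.5667
0.0238772004967411 44.987460511879185
```

View pics/c2.png

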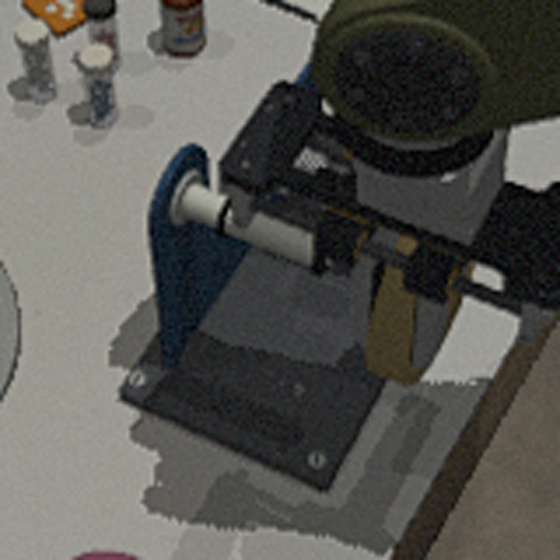

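step_arm:
  commands:
    - {"tx": 0.006, "ty": 0, "tz": 0, "turn": 0}
    - {"tx": 0.006, "ty": 0.01, "tz": 0, "turn": 0}
    - {"tx": 0.006, "ty": 0.02, "tz": 0, "turn": 0}
    - {"tx": 0.006, "ty": 0.03, "tz": 0, "turn": 0}
    - {"tx": 0.006, "ty": 0.042, "tz": 0, "turn": 0}
    - {"tx": 0.006, "ty": 0.055, "tz": 0, "turn": 0}
    - {"tx": 0.006, "ty": 0.068, "tz": 0, "turn": 0}
    - {"tx": 0.006, "ty": 0.08, "tz": 0, "turn": 0}
    - {"tx": 0.006, "ty": 0.09, "tz": 0, "turn": 0}
    - {"tx": 0.006, "ty": 0.092, "tz": 0, "turn": 0}

```text
time_s: 6.5
ee_pos: [0.4841, 0.195, 0.1482]
tcp_rot: [[-0.058, 0.998, 0.0], [0.998, 0.058, -0.0], [-0.0, 0.0, -1.0]]
wrist_force: [-0.7, -0.0, -2.9]
grip_width: 0.0238
grip_force: 45.0
```

step_arm:
  commands:
    - {"tx": 0, "ty": 0, "tz": 0.008, "turn": 0}
    - {"tx": 0, "ty": 0, "tz": 0.014, "turn": 0}
    - {"tx": 0, "ty": 0, "tz": 0.018, "turn": 0}
    - {"tx": 0, "ty": 0, "tz": 0.021, "turn": 0}
    - {"tx": 0, "ty": 0, "tz": 0.022, "turn": 0}
    - {"tx": 0, "ty": 0, "tz": 0.022, "turn": 0}

```text
time_s: 7.0
ee_pos: [0.482, 0.1951, 0.1263]
tcp_rot: [[-0.059, 0.998, -0.0], [0.998, 0.059, -0.0], [-0.0, -0.0, -1.0]]
wrist_force: [1.1, 0.3, -2.7]
grip_width: 0.0239
grip_force: 45.0
```

```bash
python3 - <<'E'
from h import *
go(.4825,.1943,.12,93.4);s=get_state();print(s["wrist_force"])
a=capture("scene");b=capture("wrist")
c1=cv2.resize(a[220:380,240:400],(400,400),interpolation=cv2.INTER_CUBIC);c2=cv2.resize(b,(400,300))
cv2.imwrite("pics/c3.png",np.hstack([c1,np.vstack([c2,np.zeros((100,400,3),np.uint8)])]))
E
```

```text
at [0.482  0.1951 0.1263] yaw 93.38849202967978 d [-0.0008  0.0004  0.0063] turn -0.0002008519723096968 q [17.9998 18.0397 97.1746 -0.0005 64.8015 14.6115] t 7.0
[ 1.0604  0.2539 -2.6517]
```

View pics/c3.png

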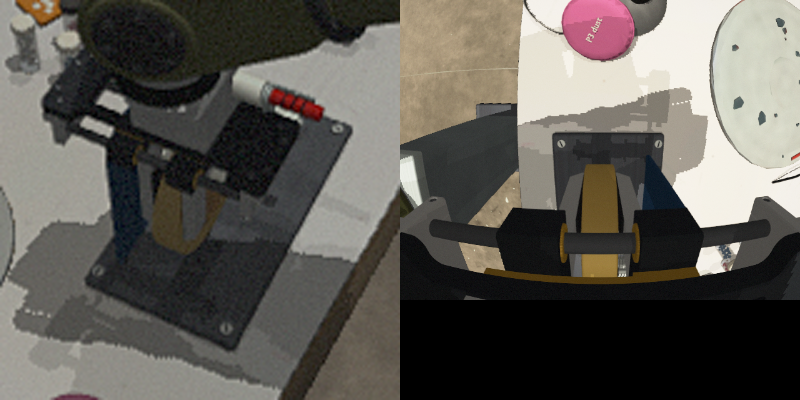

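The roll is between the flanges with the bar inside its bore. I'll lower it the last few mm to contact.

step_arm:
  commands:
    - {"tx": 0, "ty": 0, "tz": 0.002, "turn": 0}
    - {"tx": 0, "ty": 0, "tz": 0.004, "turn": 0}
    - {"tx": 0, "ty": 0, "tz": 0.005, "turn": 0}
    - {"tx": 0, "ty": 0, "tz": 0.006, "turn": 0}
    - {"tx": 0, "ty": 0, "tz": 0.006, "turn": 0}

```text
time_s: 7.52
ee_pos: [0.4821, 0.1951, 0.1202]
tcp_rot: [[-0.059, 0.998, -0.0], [0.998, 0.059, -0.0], [-0.0, -0.0, -1.0]]
wrist_force: [0.4, -1.3, -1.8]
grip_width: 0.0237
grip_force: 45.0
```

step_arm:
  commands:
    - {"tx": 0, "ty": 0, "tz": 0.001, "turn": 0}
    - {"tx": 0, "ty": 0, "tz": 0.001, "turn": 0}
    - {"tx": 0, "ty": 0, "tz": 0.001, "turn": 0}
    - {"tx": 0, "ty": 0, "tz": 0.001, "turn": 0}
    - {"tx": 0, "ty": 0, "tz": 0.001, "turn": 0}
    - {"tx": 0, "ty": 0, "tz": 0.001, "turn": 0}
  hand: 0.55

```text
time_s: 8.02
ee_pos: [0.4823, 0.1951, 0.1195]
tcp_rot: [[-0.059, 0.998, 0.0], [0.998, 0.059, 0.0], [0.0, 0.0, -1.0]]
wrist_force: [0.6, 0.1, 0.6]
grip_width: 0.0423
grip_force: 0.0
```

step_arm:
  commands:
    - {"tx": 0, "ty": 0, "tz": -0.01, "turn": 0}
    - {"tx": 0, "ty": 0, "tz": -0.03, "turn": 0}
    - {"tx": 0, "ty": 0, "tz": -0.06, "turn": 0}
    - {"tx": 0, "ty": 0, "tz": -0.09, "turn": 0}
    - {"tx": 0, "ty": 0, "tz": -0.12, "turn": 0}
    - {"tx": 0, "ty": 0, "tz": -0.14, "turn": 0}
    - {"tx": 0, "ty": 0, "tz": -0.15, "turn": 0}
    - {"tx": 0, "ty": 0, "tz": -0.15, "turn": 0}

```text
time_s: 8.68
ee_pos: [0.4828, 0.1953, 0.2718]
tcp_rot: [[-0.059, 0.998, 0.004], [0.998, 0.059, 0.001], [0.001, 0.004, -1.0]]
wrist_force: [0.2, 0.7, 0.5]
grip_width: 0.0421
grip_force: 0.0
```

```bash
python3 - <<'E'
from h import *
# pin mid at rest (.448,.0509,.152)
go(.448,.0509,.27,183.4);s=get_state();print(s["wrist_force"],s["grip_width"])
E
```

```text
at [0.4828 0.1953 0.2718] yaw 93.38140573027617 d [-0.1421 -0.0432  0.0015] turn -1.5711208580235814 q [17.9925 10.78   86.2661 -0.0015 82.7384 14.6114] t 8.6833
[0.1908 0.7499 0.4654] 0.042144410244779794
```

step_arm:
  commands:
    - {"tx": -0.02, "ty": -0.006, "tz": 0, "turn": -0.12}
    - {"tx": -0.05, "ty": -0.015, "tz": 0, "turn": -0.24}
    - {"tx": -0.08, "ty": -0.025, "tz": 0, "turn": -0.36}
    - {"tx": -0.11, "ty": -0.034, "tz": 0, "turn": -0.48}
    - {"tx": -0.13, "ty": -0.04, "tz": 0, "turn": -0.6}
    - {"tx": -0.142, "ty": -0.043, "tz": 0, "turn": -0.72}
    - {"tx": -0.142, "ty": -0.043, "tz": 0, "turn": -0.84}
    - {"tx": -0.142, "ty": -0.043, "tz": 0, "turn": -0.96}
    - {"tx": -0.142, "ty": -0.043, "tz": 0, "turn": -1.08}
    - {"tx": -0.142, "ty": -0.043, "tz": 0, "turn": -1.2}

```text
time_s: 9.52
ee_pos: [0.4472, 0.0507, 0.2679]
tcp_rot: [[-0.953, 0.301, -0.002], [0.301, 0.953, -0.0], [0.002, -0.001, -1.0]]
wrist_force: [0.3, -1.1, 0.1]
grip_width: 0.0422
grip_force: 0.0
```

step_arm:
  commands:
    - {"tx": 0, "ty": 0, "tz": 0, "turn": -0.12}
    - {"tx": 0, "ty": 0, "tz": 0, "turn": -0.24}
    - {"tx": 0, "ty": 0, "tz": 0, "turn": -0.36}
    - {"tx": 0, "ty": 0, "tz": 0, "turn": -0.37}
    - {"tx": 0, "ty": 0, "tz": 0, "turn": -0.37}
    - {"tx": 0, "ty": 0, "tz": 0, "turn": -0.37}

```text
time_s: 10.02
ee_pos: [0.4475, 0.0508, 0.2688]
tcp_rot: [[-0.999, -0.054, -0.001], [-0.054, 0.999, -0.0], [0.001, 0.0, -1.0]]
wrist_force: [0.3, -0.5, 0.5]
grip_width: 0.0421
grip_force: 0.0
```

```bash
python3 - <<'E'
from h import *
go(.448,.0509,.135,183.4);s=get_state();b=capture("wrist");a=capture("scene")
for p in ((.448,.0509,.152),(.424,.0494,.152)):
    print(wpix(p,s))
hsv=cv2.cvtColor(b,cv2.COLOR_BGR2HSV);m=cv2.inRange(hsv,(0,130,60),(8,255,255))|cv2.inRange(hsv,(172,130,60),(180,255,255))
n,l,st,c=cv2.connectedComponentsWithStats(m)
for i in range(1,n):
    if st[i,4]>60:print(st[i],c[i],wonz(c[i],.152,s))
c1=cv2.resize(a[220:380,240:400],(400,400),interpolation=cv2.INTER_CUBIC);c2=cv2.resize(b,(400,300))
cv2.imwrite("pics/c4.png",np.hstack([c1,np.vstack([c2,np.zeros((100,400,3),np.uint8)])]))
E
```

```text
at [0.4475 0.0508 0.2688] yaw -176.89038795846474 d [-0.0007  0.0001  0.1338] turn -6.288253533162941 q [  1.8128   1.6798  96.7149   0.0014  81.6689 -91.297 ] t 10.0167
[319.1271 238.042 ]
[318.8839 209.3347]
[314 206  18  22 345] [322.2   216.429] [0.4297 0.0524 0.152 ]
[607 222  33  38 336] [628.25   235.1101] [0.4257 0.3848 0.152 ]
[314 229  17   9 141] [322.4397 232.8652] [0.4435 0.0534 0.152 ]
[604 235   9  15  62] [607.2581 240.3387] [0.4335 0.3509 0.152 ]
[314 239  17  10 139] [322.4388 243.7626] [0.4527 0.0539 0.152 ]
[315 250  16  15 218] [322.422  256.8853] [0.4641 0.0545 0.152 ]
[613 298  22  35 431] [623.3828 314.2088] [0.5208 0.4156 0.152 ]
```

View pics/c4.png

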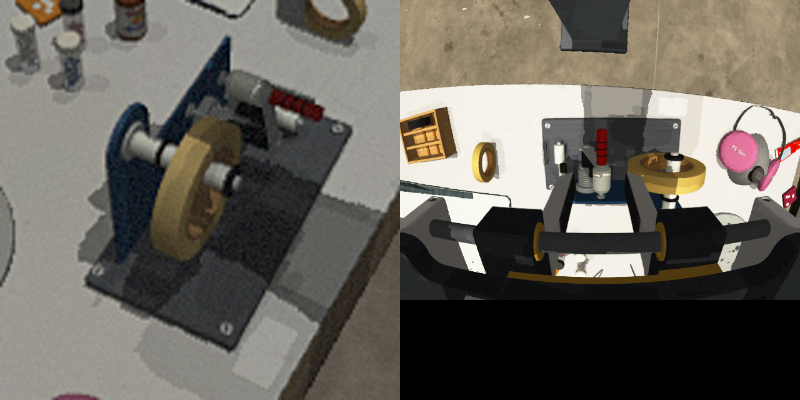

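The roll hangs between the flanges and the gripper has let go of it. The pin is 3 mm to +y of the tool, so I'll go down over it and grip.

step_arm:
  commands:
    - {"tx": 0, "ty": 0.003, "tz": 0.03, "turn": 0}
    - {"tx": 0, "ty": 0.003, "tz": 0.06, "turn": 0}
    - {"tx": 0, "ty": 0.003, "tz": 0.09, "turn": 0}
    - {"tx": 0, "ty": 0.003, "tz": 0.115, "turn": 0}
    - {"tx": 0, "ty": 0.003, "tz": 0.13, "turn": 0}
    - {"tx": 0, "ty": 0.003, "tz": 0.136, "turn": 0}
    - {"tx": 0, "ty": 0.003, "tz": 0.136, "turn": 0}

```text
time_s: 10.7
ee_pos: [0.447, 0.0538, 0.1325]
tcp_rot: [[-0.998, -0.057, -0.002], [-0.057, 0.998, -0.0], [0.002, 0.0, -1.0]]
wrist_force: [0.4, -0.9, 1.0]
grip_width: 0.0423
grip_force: 0.0
```

step_arm:
  commands:
    - {"tx": 0, "ty": 0, "tz": 0, "turn": 0}
    - {"tx": 0, "ty": 0, "tz": 0, "turn": 0}
    - {"tx": 0, "ty": 0, "tz": 0, "turn": 0}
    - {"tx": 0, "ty": 0, "tz": 0, "turn": 0}
    - {"tx": 0, "ty": 0, "tz": 0, "turn": 0}
    - {"tx": 0, "ty": 0, "tz": 0, "turn": 0}
  hand: 1
  squeeze: 20

```text
time_s: 11.2
ee_pos: [0.4478, 0.0535, 0.134]
tcp_rot: [[-0.998, -0.058, 0.001], [-0.058, 0.998, -0.001], [-0.001, -0.001, -1.0]]
wrist_force: [-0.6, -3.4, 4.0]
grip_width: 0.0132
grip_force: 20.0
```

```bash
python3 - <<'E'
from h import *
go(.448,.0535,.133,183.4);s=get_state();print(s["wrist_force"],s["grip_width"],s["grip_force"])
for a in np.radians(np.linspace(15,-52,16)):
    print(np.degrees(a),.1*(np.sin(a)-np.sin(np.radians(15))),.1*(np.cos(a)-np.cos(np.radians(15))))
E
```

```text
at [0.4478 0.0535 0.134 ] yaw -176.6658178126784 d [-0.0002 -0.      0.001 ] turn -6.284334044717285 q [  2.1823   9.0282 107.3615  -0.036   63.5548 -91.1358] t 11.2
[-0.6377 -3.391   4.0281] 0.013171346172826613 19.999812841415405
14.999999999999998 0.0 0.0
10.533333333333333 -0.007601151596525935 0.0017222894551644275
6.066666666666666 -0.015313347408367968 0.002847377149766728
1.5999999999999996 -0.02308974063789519 0.0033684288751286043
-2.866666666666667 -0.030883094528052914 0.0032822795657708073
-7.333333333333337 -0.038646069296311536 0.002589452525219338
-11.8 -0.04633150969443111 0.0012941562472616687
-16.266666666666666 -0.05389273144729476 -0.0005957411480380759
-20.733333333333334 -0.06128380483087308 -0.003068759708279734
-25.200000000000003 -0.06845983366675934 -0.006109877382304885
-29.666666666666675 -0.07537722803855751 -0.009700621269823817
-34.13333333333333 -0.08199396907353984 -0.013819179832806762
-38.6 -0.0882698641811907 -0.018440535387024958
-43.06666666666667 -0.09416679119822041 -0.023536616068937713
-47.53333333333333 -0.0996489299570203 -0.029076466354821195
-52.0 -0.10468297987092429 -0.035026435096341006
```

step_arm:
  commands:
    - {"tx": 0, "ty": -0.0076, "tz": -0.0017, "turn": 0}
    - {"tx": 0, "ty": -0.0153, "tz": -0.0028, "turn": 0}
    - {"tx": 0, "ty": -0.0231, "tz": -0.0034, "turn": 0}
    - {"tx": 0, "ty": -0.0309, "tz": -0.0033, "turn": 0}
    - {"tx": 0, "ty": -0.0386, "tz": -0.0026, "turn": 0}
    - {"tx": 0, "ty": -0.0463, "tz": -0.0013, "turn": 0}
    - {"tx": 0, "ty": -0.0539, "tz": 0.0006, "turn": 0}
    - {"tx": 0, "ty": -0.0613, "tz": 0.0031, "turn": 0}
    - {"tx": 0, "ty": -0.0685, "tz": 0.0061, "turn": 0}
    - {"tx": 0, "ty": -0.0754, "tz": 0.0097, "turn": 0}

```text
time_s: 12.03
ee_pos: [0.4519, -0.0215, 0.124]
tcp_rot: [[-0.998, -0.058, 0.0], [-0.058, 0.998, 0.001], [-0.0, 0.001, -1.0]]
wrist_force: [-1.4, 5.8, 3.4]
grip_width: 0.0134
grip_force: 20.0
```

```bash
python3 - <<'E'
from h import *
go(.452,-.049,.101,183.4);s=get_state();print(s["wrist_force"],s["grip_width"],s["grip_force"])
E
```

```text
at [ 0.4519 -0.0215  0.124 ] yaw -176.67270760735633 d [ 0.0015 -0.0275  0.023 ] turn -6.284454294319202 q [  -7.4124   10.0058  107.7014    0.0902   62.2936 -100.7816] t 12.0333
[-1.4452  5.7868  3.437 ] 0.013398834708855376 20.00087410211563
```

Remaining to the stop: ty -0.027, tz +0.023, plus a little overpress.

step_arm:
  commands:
    - {"tx": 0, "ty": -0.0066, "tz": 0.0041, "turn": 0}
    - {"tx": 0, "ty": -0.0129, "tz": 0.0087, "turn": 0}
    - {"tx": 0, "ty": -0.0188, "tz": 0.0138, "turn": 0}
    - {"tx": 0, "ty": -0.0243, "tz": 0.0193, "turn": 0}
    - {"tx": 0, "ty": -0.028, "tz": 0.0235, "turn": 0}
    - {"tx": 0, "ty": -0.028, "tz": 0.0235, "turn": 0}
    - {"tx": 0, "ty": -0.028, "tz": 0.0235, "turn": 0}

```text
time_s: 12.62
ee_pos: [0.4533, -0.0492, 0.1002]
tcp_rot: [[-0.998, -0.058, -0.001], [-0.058, 0.998, 0.001], [0.0, 0.002, -1.0]]
wrist_force: [-1.7, 5.4, 2.9]
grip_width: 0.0135
grip_force: 20.0
```

step_arm:
  commands:
    - {"tx": 0, "ty": -0.0007, "tz": 0.0008, "turn": 0}
    - {"tx": 0, "ty": -0.0014, "tz": 0.0016, "turn": 0}
    - {"tx": 0, "ty": -0.002, "tz": 0.0024, "turn": 0}
    - {"tx": 0, "ty": -0.002, "tz": 0.0024, "turn": 0}
    - {"tx": 0, "ty": -0.002, "tz": 0.0024, "turn": 0}

```text
time_s: 13.03
ee_pos: [0.4536, -0.0501, 0.0991]
tcp_rot: [[-0.998, -0.058, 0.0], [-0.058, 0.998, 0.003], [-0.0, 0.003, -1.0]]
wrist_force: [-8.9, 15.3, 22.0]
grip_width: 0.0132
grip_force: 20.0
```

step_arm:
  commands:
    - {"tx": 0, "ty": 0.0005, "tz": -0.0006, "turn": 0}
    - {"tx": 0, "ty": 0.0005, "tz": -0.0006, "turn": 0}
    - {"tx": 0, "ty": 0.0005, "tz": -0.0006, "turn": 0}
    - {"tx": 0, "ty": 0.0005, "tz": -0.0006, "turn": 0}
    - {"tx": 0, "ty": 0.0005, "tz": -0.0006, "turn": 0}
    - {"tx": 0, "ty": 0.0005, "tz": -0.0006, "turn": 0}

```text
time_s: 13.53
ee_pos: [0.4535, -0.0498, 0.0994]
tcp_rot: [[-0.998, -0.058, -0.0], [-0.058, 0.998, 0.003], [-0.0, 0.003, -1.0]]
wrist_force: [-6.4, 12.9, 16.9]
grip_width: 0.0132
grip_force: 20.0
```

```bash
python3 - <<'E'
from h import *
a=capture("scene");b=capture("top")
c1=cv2.resize(a[220:380,240:400],(400,400),interpolation=cv2.INTER_CUBIC);c2=cv2.resize(b[150:310,140:420],(400,228))
cv2.imwrite("pics/c5.png",np.hstack([c1,np.vstack([c2,np.zeros((172,400,3),np.uint8)])]))
s=get_state();print(s["wrist_force"],s["ee_pos"])
E
```

```text
[-6.8993 13.6739 17.0775] [ 0.4535 -0.0498  0.0994]
```

View pics/c5.png

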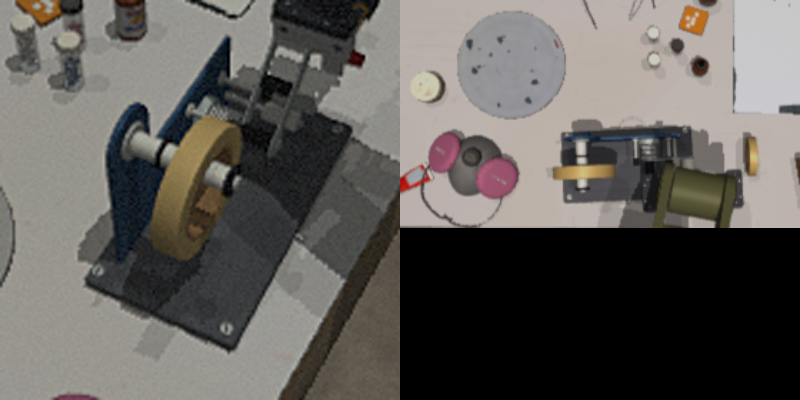

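The roll hangs on the bar between the flanges, the arm is pressed against its stop and the bystanders haven't moved. I'm handing it in.

```bash
python3 -c "
from workcell import *
print(close_job())"
```

```text
the job is handed in; nothing more can be done
None
```

The larger tape roll hangs on the white bar between the flanges, released, and the tension arm is still gripped by its red pin against the stop; I handed the job in at about 14 s with the bystanders undisturbed.

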